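# Raise the ratchet beaker lift four clicks under the stirrer

## Robot

A 6-joint arm with a two-finger parallel gripper is mounted at the origin on the work surface. World frame = base frame: x ahead of the robot, y to its left, z up, the work surface at z = 0. Lengths are in m, angles in rad, forces in N, time in s.
With the tool pointing down it reaches from about 0.35 to 0.775 m from the base axis. Payload 5.5 kg.
Tool frame: the origin (TCP) lies where the fingers leave the gripper's body, on its centre line; the fingertips stand env.tip_reach ahead of it and the grasp point (between the pads) lies 54 mm ahead of it (env.tip_reach is the distance from the TCP to the fingertips, in m); z points along the fingers, y is the line along which they close (so a half turn about z gives the same grasp; the last joint's range is limited). The gripper opens to 85 mm and grips with 20 to 120 N. Pads are 22 mm wide; open, the fingers measure 114 mm over their backs; the gripper's body (76 mm by 85 mm) begins 54 mm behind the grasp point. The pads swing forward as they close: fully open they stand 13 mm farther back than shut.
Start: joints at [1.088, 0.313, 0.046, 1.304, 0, 1.431], TCP at [0.193, 0.542, 0.304] pointing down, gripper open.
Joint ranges: [-2.76, 2.76], [-0.86, 1.69], [-1.03, 1.26], [-2.2, 2.34], [-1.47, 1.5], [-3.14, 3.14]. Speed limits (rad/s): [2.57, 2.57, 3.14, 3.14, 3.14, 3.14].

## Interface

Orientations are given as a unit quaternion [w, x, y, z].
In Python, from workcell import status, optics, hand_in, env gives the robot as it stands.
- The arm moves only by the shell command python3 -m handwheel 'ROWS' [FORCE]. ROWS is a JSON object whose one key "deltas" holds a list of rows, each a list of 5 numbers: the opening, from -1 (shut) to 1 (fully open), then the shift along the tool's x, y, z in units of 40 mm (1.0 is 40 mm), then the turn about the tool's z in units of 10 degrees (1.0 is 10 degrees). In form: {"deltas": [[jaw, x, y, z, roll], ...]}. A call has 1 to 20 rows; each row shifts and turns the commanded pose from where the row before left it, along the tool's axes as they then stand; what a row does not reach is not made up. A row lasts 1/8 s, in which the tool goes at most 62.5 mm and 10.7 degrees, less where a joint would pass 70% of its speed; a pose out of reach is approached as far as the arm can. A call is refused whole if a number of a shift passes 1 or a number of a turn 1, either way. A call with a gripper value outside its range is refused whole. The fingers move at their own pace and stop on an object; FORCE is the grip in N (left out, the last holds). Time passes only in rows, so rows that do not move let the fingers close. It gives the time, the measured TCP pose, the force, the opening and the grip force at its end, in the units of the state.
- status.get_state(): the state, without advancing time (a new reading comes with each control period).
- optics.read_camera(name): name is "scene" or "top"; returns a dict with "frame" (480x640x3 uint8, red, green, blue), "depth" (480x640 float32, m along the optical axis (not along the pixel's ray), 0 where there is no reading), "vfov" (degrees; the focal length in pixels is half the picture's height over the tangent of half this angle, whatever the lens; pixels are square), "cx", "cy" (the principal point, pixels), "origin" and "attitude" of the camera in the world. Camera axes: x right, y down, z forward; pixel columns grow to the right and rows downward; lengths in m; the calibration is good to about 2 mm. A picture is of the moment at which its call begins.
- hand_in(): hands the job in; it is judged then, once.
The state is a dict: "clock": time; "joint_pos": joint angles; "qvel": joint speeds; "tau": joint torques, N m; "tcp_pos": TCP position; "orientation": TCP orientation; "wrist_force": force on the tool from outside, world axes, zero at the start; "ft_torque": the same for the moment, N m; "finger_gap": finger opening in m; "grip_force": force on a finger pad.
Only numpy, scipy, OpenCV 4.12 (cv2) and the standard library are available. Lean on these libraries where they do the work, as an engineer would, in place of code of your own. Each camera call takes 0.05 s, during which the arm holds its last target. There are 200 camera calls.

## Task

Bring the beaker up so that the stirrer's blade reaches well down into it: raise the platform of the ratchet lift exactly four clicks from the notch it stands on now, never going on to the fifth, and ease it down so that it ends resting on the pawl, not dropped. Leave the thermometer, jar and bottle on the bench as they are.

Things in the scene. Friction and masses are not known exactly. Their poses are not given: they have to be found in the camera images.
- lift: Stirrer stand with ratchet lift, fixed to the bench. Origin: column axis on the bench; x (level) points to the lifting bail, y to the pawl, z up. Grey base plate x -200..100, y +-100, 15 mm thick. Guide tube 38 x 34 mm, 155 mm tall. Rod dia 16 at x -170, 715 mm tall, carries a stirrer (dia 87, heights 505 to 710) above the column; its 8 mm shaft comes down to a blade (dia 40) at height 315.
- column (a joint): Rise of the toothed steel column with platform and beaker: 0 = fully down, + = up, m. A notch every 15 mm (rest at 0, 0.015, 0.030...), upper stop at 0.115. It starts resting on notch 0, 1 or 2. Moves up freely past the pawl, cannot go down past it. Each click comes about 1 mm above that notch's rest height; lowered, it then rests on the notch. Weighs 0.55 to 0.9 kg; lifting takes 9 to 18 N.
- pawl (a joint): Sprung pawl on the guide tube, rad: 0 = in a notch, up to about 0.2 while a tooth rides past it, then snaps back to 0 with a click. Its thumb lever, pressed down, releases the column and lets it fall.
- handle (a point): Middle of the lifting bail: a level round steel bar, dia 12 mm, 112 mm long along the lift's y, on two side arms from the platform (so 100 mm clear between the arms). 125 mm from the column axis, 57 mm clear of the platform's edge, 4 mm below the platform's top, nothing beneath it down to the base plate. It is rigid with the platform and rises straight up with it.
- platform (a point): Centre of the upper face of the aluminium platform, 124 x 124 x 6 mm, on the column axis, 175 mm above the bench when the column is fully down. A glass beaker (dia 78, 110 mm tall) stands strapped in its middle and rises with it.
- release_pad (a point): Black thumb pad (24 x 26 mm) of the pawl's release lever, about 90 mm from the column axis on the lift's +y side, 118 mm above the bench. Not needed for raising.
- hotplate: Blue hotplate with white ceramic top and two black knobs, 320 x 170 mm, 99 mm tall, fixed; origin under its body; knobs at its -x end. Bystander.
- thermometer: Red and black pistol-shaped infrared thermometer lying on its side, about 170 x 145 mm, 40 mm tall; origin on the bench inside its barrel, x to the muzzle. Loose bystander, 0.26 kg.
- jar: Amber jar with white lid, dia 72, 75 mm tall; origin under its middle. Loose bystander.
- bottle: White bottle with black cap, dia 60, 150 mm tall; origin under its middle. Loose bystander.

How it is judged:
By the outcome, as a careful person would: the job done as asked, in the order asked, and still so for the second after the job is handed in, with the robot touching nothing.
It also fails if it takes over 38 s, if anything falls off the work surface, if the arm or the gripper's body presses on something with over 40 N, if the wrist force passes 120 N, or if a joint passes its speed limit or range.

## Working session

There is one attempt and no reset: what is moved stays moved. The work goes in short steps, Python scripts to look and compute and a shell command to move; the robot and the scene stay as the last step left them, time stands still between calls to the robot, and variables do not carry over. Pictures are saved under pics/ and viewed, at most 10 in all, crops included, and the job is handed in when it is done.

```bash
mkdir -p pics; cat > h.py <<'E'
import numpy as np, cv2
from scipy.spatial.transform import Rotation as R
from workcell import status, optics, env
def rot(q): q=np.array(q,float); return q if q.shape==(3,3) else R.from_quat(q[[1,2,3,0]]).as_matrix()
def cam(n):
    c=optics.read_camera(n); f=240/np.tan(np.radians(c["vfov"])/2)
    v,u=np.mgrid[:480,:640]; d=c["depth"]
    P=np.stack([(u-c["cx"])/f*d,(v-c["cy"])/f*d,d],-1)@rot(c["attitude"]).T+np.array(c["origin"])
    P[d==0]=np.nan
    return c,P
E
python3 - <<'E'
from h import *
for n in("scene","top"):
    c,P=cam(n); cv2.imwrite(f"pics/{n}0.png",c["frame"][...,::-1]); np.save(f"{n}P.npy",P); np.save(f"{n}F.npy",c["frame"])
    print(n,c["vfov"],c["cx"],c["cy"],c["origin"],c["attitude"],c.keys(),np.isnan(P[...,0]).mean())
print(status.get_state(),env.tip_reach)
E
```

```text
scene 44.592665507303394 315.80684336234384 246.75399826089125 [1.42840917 0.08271173 1.5822467 ] [-0.19291523  0.69357364  0.66650947 -0.19366062] dict_keys(['frame', 'depth', 'vfov', 'cx', 'cy', 'origin', 'attitude']) 0.004208984375
top 48.178568633160516 324.3449442542083 242.98834871382385 [0.29679436 0.10503493 1.67311715] [-0.05883257  0.71432915 -0.69468498  0.06070721] dict_keys(['frame', 'depth', 'vfov', 'cx', 'cy', 'origin', 'attitude']) 0.004114583333333333
{'clock': 0.1, 'joint_pos': array([ 1.08839648e+00,  3.13941197e-01,  4.51367370e-02,  1.30357884e+00,
       -1.72344240e-05,  1.43121427e+00]), 'qvel': array([-1.64751250e-03, -1.89680188e-03,  2.41398201e-03, -3.71245713e-04,
       -7.31230806e-04,  8.20721953e-06]), 'tau': array([ 4.53287299e-03, -4.81725097e+01,  2.99244457e+01,  1.26770558e-02,
        2.69400886e-06,  2.14187179e-05]), 'tcp_pos': array([0.19313935, 0.54126246, 0.30310694]), 'orientation': array([-2.34605240e-04,  1.70570702e-01,  9.85345120e-01, -7.58061940e-04]), 'wrist_force': array([-0.51692657, -0.21923137, -0.55196166]), 'ft_torque': array([-0.01430726, -0.03488545,  0.00471781]), 'grip_force': 0.0, 'finger_gap': 0.0854136072143603} 0.0726
```

View pics/scene0.png

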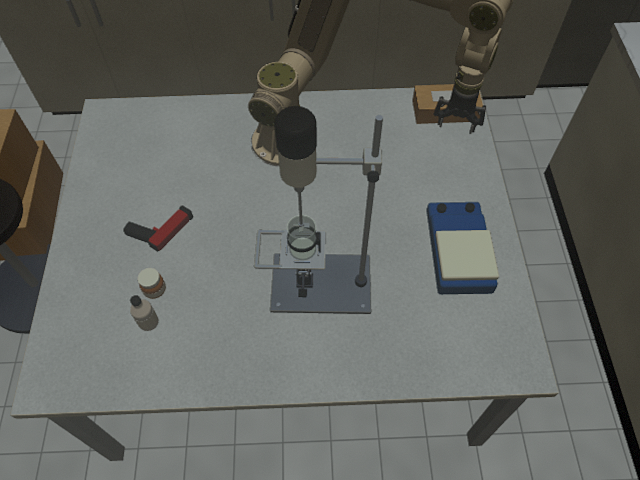

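View pics/top0.png

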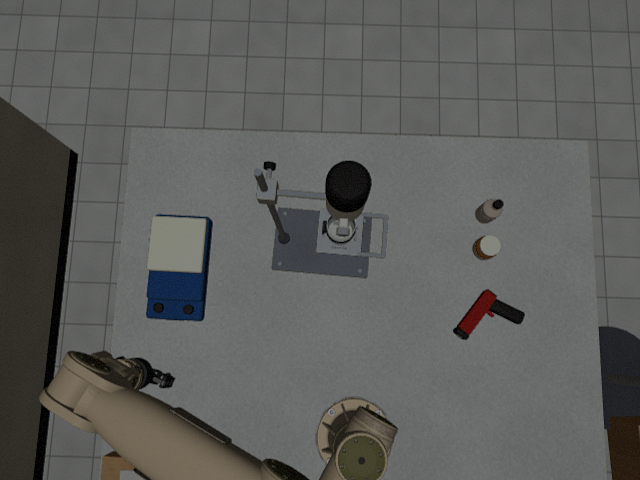

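The scene view shows the bail's outer bar at about (258, 232..268), left of the beaker at (300, 238). In the top view the bar is at about (385, 215..256), the base plate spans (273..370, 208..277), and the gripper is far off at (150, 375). So the lift's x points to about world -y and the pawl faces about world +x.

```bash
python3 - <<'E'
from h import *
T=np.load("topP.npy");S=np.load("sceneP.npy");TF=np.load("topF.npy");SF=np.load("sceneF.npy")
np.set_printoptions(precision=4,suppress=True)
for n,P,(u0,u1,v0,v1) in(("top",T,(360,395,205,265)),("scene",S,(250,285,225,275))):
    Q=P[v0:v1,u0:u1].reshape(-1,3); m=(Q[:,2]>.14)&(Q[:,2]<.24); q=Q[m]
    print(n,m.sum(),np.percentile(q[:,2],[5,25,50,75,95]),q.min(0),q.max(0))
    ymin=np.percentile(q[:,1],2); b=q[q[:,1]<ymin+.014]
    (cx,cy),wh,a=cv2.minAreaRect(b[:,:2].astype(np.float32)); print("bar",len(b),np.median(b,0),np.percentile(b[:,2],[10,90]),cx,cy,wh,a)
    l=np.polyfit(b[:,0],b[:,1],1);print("slope y/x",l)
# base plate: z~15mm
for n,P in(("top",T),("scene",S)):
    m=((P[...,2]>.010)&(P[...,2]<.020)).astype(np.uint8); k=cv2.connectedComponentsWithStats(cv2.morphologyEx(m,cv2.MORPH_OPEN,np.ones((3,3))))
    i=1+np.argmax(k[2][1:,4]); q=P[k[1]==i]; print(n,k[2][i],cv2.minAreaRect(q[:,:2].astype(np.float32)))
    # platform plane
    m=(P[...,2]>.165)&(P[...,2]<.215)&(P[...,0]>.4); q=P[m]; h,e=np.histogram(q[:,2],np.arange(.165,.216,.0025)); print(h)
c=cv2.resize(np.hstack([TF[190:290,300:400],SF[200:300,240:340]]),None,fx=4,fy=4,interpolation=cv2.INTER_CUBIC)
cv2.imwrite("pics/c1.png",cv2.convertScaleAbs(c[...,::-1],alpha=1.6))
E
```

```text
top 458 [0.1985 0.2024 0.2048 0.2071 0.21  ] [ 0.5136 -0.07    0.1942] [0.6403 0.0071 0.2159]
bar 183 [ 0.5754 -0.0611  0.205 ] [0.2005 0.2094] 0.5746603608131409 -0.06239430233836174 (0.014918114989995956, 0.12209595739841461) 89.8143081665039
slope y/x [-0.0441 -0.0362]
scene 534 [0.1997 0.2031 0.2053 0.2079 0.2111] [ 0.5139 -0.0728  0.1924] [0.6419 0.0105 0.217 ]
bar 174 [ 0.5802 -0.0641  0.2058] [0.2009 0.2108] 0.575628936290741 -0.06461741030216217 (0.015059183351695538, 0.12054280191659927) 89.21678161621094
slope y/x [-0.0428 -0.0393]
top [288 225  22  27 244] ((0.5966640710830688, 0.18271416425704956), (0.05926026031374931, 0.07886544615030289), 74.24231719970703)
[  0   2   3   0   1   0   0   3   0   1   1   5  26 106 240 391 362 220
  74  35]
scene [315 292  27  21 276] ((0.6530526280403137, 0.12921741604804993), (0.07717317342758179, 0.06513809412717819), 87.97635650634766)
[  3   1   0   5   1   2   4   2   1   5   3   5  11  67 165 333 331 232
 112  58]
```

View pics/c1.png

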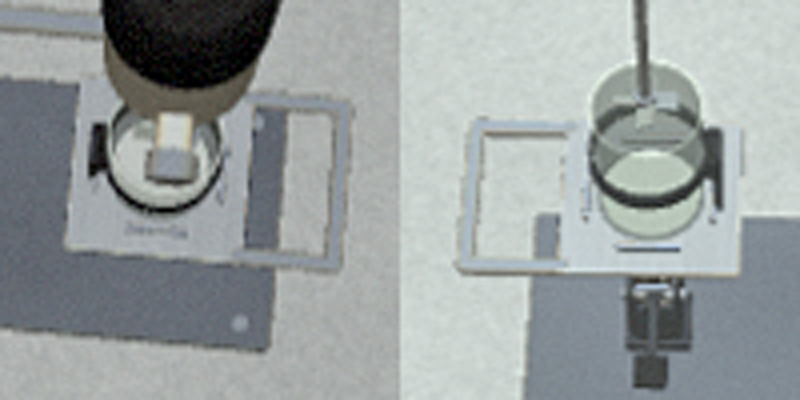

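The two views agree. The bar's middle is at about (0.577, -0.063), and its top at z about 0.205–0.207 puts the column on notch 2 (rise 0.030). The bar is 0.12 m long, which fits. I'll swing round at short radius, in front of the stirrer.

```bash
python3 -m handwheel '{"deltas": [[1,0,0,-0.2,-0.85],[1,0,0,-0.2,-0.85],[1,-0.42,-0.84,-0.1,0],[1,-0.42,-0.84,-0.1,0],[1,-0.42,-0.84,-0.1,0],[1,-0.42,-0.84,-0.1,0],[1,-0.42,-0.84,-0.1,0],[1,-0.42,-0.84,-0.1,0],[1,-0.42,-0.84,-0.1,0],[1,-0.4,-0.84,0,0],[1,-0.4,-0.84,0,0],[1,-0.4,-0.84,0,0],[1,-0.4,-0.84,0,0],[1,-0.4,-0.84,0,0],[1,-0.4,-0.84,0,0],[0,-0.4,-0.84,0,0],[0,0,-0.78,0,0],[0,0,-0.78,0,0],[0,0,-0.78,0,0],[0,0,-0.78,0,0]]}'
cat > w.py <<'E'
from h import *
import sys
s=status.get_state(); M=rot(s["orientation"]); t=np.array(eval(sys.argv[1]))
np.set_printoptions(precision=4,suppress=True)
print(s["clock"],s["tcp_pos"],"toolx",M[:,0],"y",M[:,1],"z",M[:,2],"gap",s["finger_gap"],s["wrist_force"])
print("units",(M.T@(t-s["tcp_pos"]))/.04,"yawy",np.degrees(np.arctan2(M[1,1],M[0,1])))
E
python3 w.py '[.577,-.063,.343]'
```

```text
clock: 2.6
tcp_pos: [0.3948, -0.0645, 0.3476]
orientation: [-0.0, 0.023, 1.0, 0.0]
wrist_force: [0.8, -0.3, 0.1]
finger_gap: 0.0428
grip_force: 0.0
2.6 [ 0.3948 -0.0645  0.3476] toolx [-0.9989  0.0461  0.0006] y [0.0461 0.9989 0.0003] z [-0.0006  0.0003 -1.    ] gap 0.04283432262962418 [ 0.819  -0.3022  0.0892]
units [-4.5476  0.2474  0.111 ] yawy 87.36012195349687
```

```bash
python3 -m handwheel '{"deltas": [[0,-0.57,0.03,0,0],[0,-0.57,0.03,0,0],[0,-0.57,0.03,0,0],[0,-0.57,0.03,0,0],[0,-0.57,0.03,0,0],[0,-0.57,0.03,0,0],[0,-0.57,0.03,0,0],[0,-0.57,0.03,0,0],[0,0,0,0.5,0],[0,0,0,0.5,0],[0,0,0,0,0]]}'
python3 - <<'E'
from h import *
c,P=cam("scene"); np.save("s1.npy",P); d=cam("top")[0]
q=P[220:285,240:290].reshape(-1,3); q=q[(q[:,2]>.19)&(q[:,2]<.22)]
f=np.hstack([d["frame"][190:290,300:400],c["frame"][190:290,220:320]])
cv2.imwrite("pics/c2.png",cv2.convertScaleAbs(cv2.resize(f,None,fx=4,fy=4,interpolation=cv2.INTER_CUBIC)[...,::-1],alpha=1.6))
E
python3 w.py '[.577,-.063,.255]'
```

```text
clock: 3.98
tcp_pos: [0.5769, -0.0621, 0.3058]
orientation: [-0.002, 0.023, 1.0, 0.001]
wrist_force: [0.1, -0.6, -0.7]
finger_gap: 0.0428
grip_force: 0.0
4.075 [ 0.5778 -0.0624  0.3081] toolx [-0.9989  0.0461  0.0005] y [0.0461 0.9989 0.0002] z [-0.0005  0.0002 -1.    ] gap 0.04268622729162189 [0.7578 0.7493 0.3568]
units [ 0.0176 -0.0171  1.3264] yawy 87.35928408665258
```

View pics/c2.png

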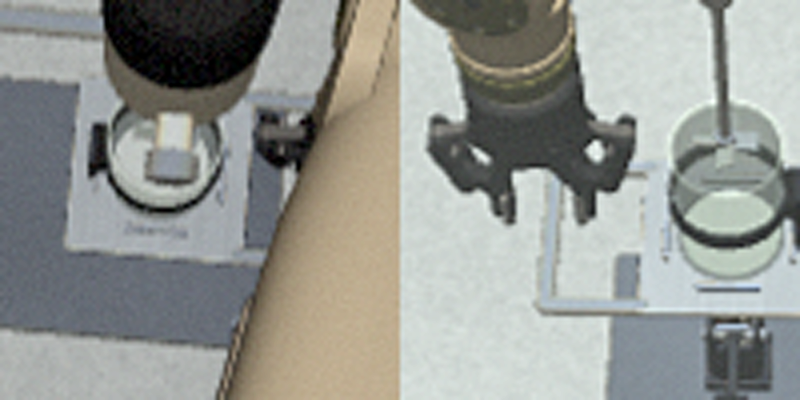

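The scene crop shows the fingers at (505, 215) and (585, 215), straddling the bar line at about x=545. They are centred and clear of the platform and beaker. I'll lower and grip gently.

```bash
python3 -m handwheel '{"deltas": [[0,0,0,0.45,0],[0,0,0,0.45,0],[0,0,0,0.4,0],[0,0,0,0,0],[0,0,0,0,0]]}'; python3 -m handwheel '{"deltas": [[-0.4,0,0,0,0],[-0.5,0,0,0,0],[-0.6,0,0,0,0],[-0.7,0,0,0,0],[-0.8,0,0,0,0],[-1,0,0,0,0],[-1,0,0,0,0]]}' 30;python3 w.py '[.577,-.063,.255]'
```

```text
clock: 4.7
tcp_pos: [0.5782, -0.0625, 0.2567]
orientation: [0.001, 0.023, 1.0, -0.0]
wrist_force: [-0.6, -0.8, -0.2]
finger_gap: 0.0429
grip_force: 0.0
clock: 5.58
tcp_pos: [0.5779, -0.0627, 0.256]
orientation: [0.0, 0.023, 1.0, -0.0]
wrist_force: [-1.1, -2.9, 2.1]
finger_gap: 0.0109
grip_force: 29.2
5.575 [ 0.5779 -0.0627  0.256 ] toolx [-0.9989  0.0465 -0.0003] y [ 0.0465  0.9989 -0.0006] z [ 0.0003 -0.0006 -1.    ] gap 0.010940838125895415 [-1.1336 -2.889   2.0789]
units [ 0.0234 -0.0081  0.0261] yawy 87.33642176919008
```

```bash
python3 -m handwheel '{"deltas": [[-1,0,0,0,0],[-1,0,0,0,0],[-1,0,0,0,0]]}' 100; for i in 1; do python3 -m handwheel '{"deltas": [[-1,0,0,-0.08,0],[-1,0,0,-0.08,0],[-1,0,0,-0.08,0],[-1,0,0,0,0]]}'; done
python3 -m handwheel '{"deltas": [[-1,0,0,-0.08,0],[-1,0,0,-0.08,0],[-1,0,0,-0.08,0],[-1,0,0,0,0],[-1,0,0,0,0]]}'
python3 - <<'E'
from h import *
c,P=cam("scene"); 
f=c["frame"][180:300,210:350]
cv2.imwrite("pics/c3.png",cv2.convertScaleAbs(cv2.resize(f,None,fx=5,fy=5,interpolation=cv2.INTER_CUBIC)[...,::-1],alpha=1.6))
E
```

```text
clock: 5.95
tcp_pos: [0.5779, -0.0627, 0.2562]
orientation: [0.0, 0.023, 1.0, -0.0]
wrist_force: [-1.3, -3.1, 4.0]
finger_gap: 0.0089
grip_force: 97.7
clock: 6.45
tcp_pos: [0.578, -0.0627, 0.263]
orientation: [-0.001, 0.023, 1.0, 0.0]
wrist_force: [3.6, -4.9, -10.4]
finger_gap: 0.0084
grip_force: 97.5
clock: 7.08
tcp_pos: [0.578, -0.0628, 0.2728]
orientation: [-0.001, 0.023, 1.0, 0.0]
wrist_force: [3.9, -5.0, -9.0]
finger_gap: 0.0083
grip_force: 98.3
```

View pics/c3.png

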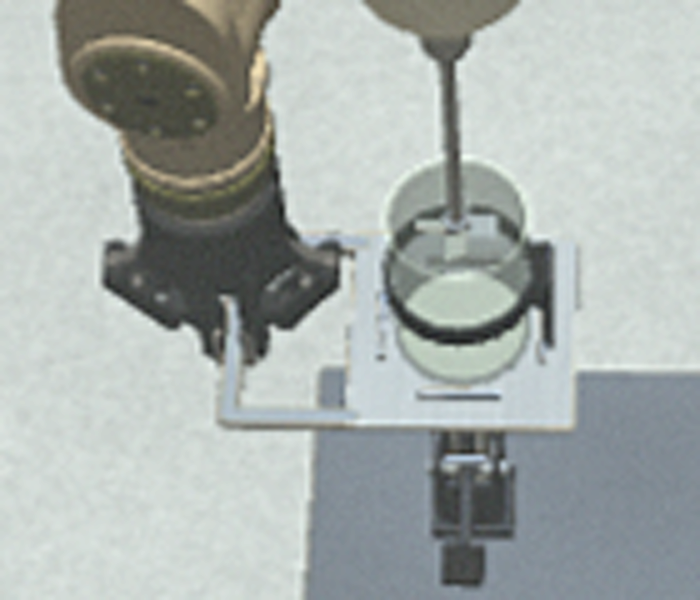

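The pads hold the bar at crop (235, 330) and the bail is lifted with the platform level. I'll measure how far the platform has risen against the TCP.

```bash
cat > p.py <<'E'
from h import *
def ph(P):
    # front strip of platform + beaker-free corners, xy around column axis
    q=P.reshape(-1,3); d=q-np.array([.583,.062,0]); m=(d[:,0]>.043)&(d[:,0]<.058)&(abs(d[:,1])<.05)&(q[:,2]>.17)&(q[:,2]<.32)
    return m.sum(),np.median(q[m,2]),np.percentile(q[m,2],[25,75])
print(ph(np.load("sceneP.npy")),ph(cam("scene")[1]),status.get_state()["tcp_pos"],status.get_state()["wrist_force"])
E
python3 p.py
```

```text
(np.int64(193), np.float64(0.20557984061475998), array([0.2033735 , 0.20759975])) (np.int64(197), np.float64(0.22099993283535402), array([0.21910655, 0.22372018])) [ 0.57803227 -0.06272686  0.27281244] [ 3.32922688 -4.98006049 -9.6256944 ]
```

```bash
python3 -m handwheel '{"deltas": [[-1,0,0,-0.12,0],[-1,0,0,-0.12,0],[-1,0,0,-0.12,0],[-1,0,0,-0.12,0],[-1,0,0,-0.12,0],[-1,0,0,-0.12,0],[-1,0,0,-0.12,0],[-1,0,0,0,0],[-1,0,0,0,0]]}'; python3 p.py
python3 -m handwheel '{"deltas": [[-1,0,0,-0.1,0],[-1,0,0,-0.1,0],[-1,0,0,-0.1,0],[-1,0,0,-0.08,0],[-1,0,0,-0.06,0],[-1,0,0,0,0],[-1,0,0,0,0]]}'; python3 p.py
```

```text
clock: 8.3
tcp_pos: [0.578, -0.0627, 0.3063]
orientation: [-0.001, 0.023, 1.0, 0.0]
wrist_force: [3.1, -5.1, -8.7]
finger_gap: 0.0089
grip_force: 98.6
(np.int64(193), np.float64(0.20557984061475998), array([0.2033735 , 0.20759975])) (np.int64(201), np.float64(0.2550610818602661), array([0.2531291 , 0.25738995])) [ 0.57801957 -0.06273564  0.30632674] [ 4.09216609 -5.19887856 -8.05798403]
clock: 9.22
tcp_pos: [0.5781, -0.0628, 0.3232]
orientation: [-0.002, 0.023, 1.0, 0.0]
wrist_force: [4.2, -5.6, -12.0]
finger_gap: 0.0088
grip_force: 98.2
(np.int64(193), np.float64(0.20557984061475998), array([0.2033735 , 0.20759975])) (np.int64(194), np.float64(0.2722413585451058), array([0.27011814, 0.27497109])) [ 0.57807254 -0.06276532  0.32318504] [  3.2639521   -5.80826898 -11.88396446]
```

Risen 66–67 mm: past the fourth click at 61 and short of the fifth at 76. Now I'll ease it down onto the pawl.

```bash
python3 -m handwheel '{"deltas": [[-1,0,0,0.03,0],[-1,0,0,0.03,0],[-1,0,0,0.03,0],[-1,0,0,0.03,0],[-1,0,0,0,0],[-1,0,0,0,0]]}'; python3 -m handwheel '{"deltas": [[-1,0,0,0.02,0],[-1,0,0,0.02,0],[-1,0,0,0.02,0],[-1,0,0,0,0]]}'; python3 p.py
```

```text
clock: 10.02
tcp_pos: [0.578, -0.0627, 0.3195]
orientation: [-0.001, 0.023, 1.0, -0.0]
wrist_force: [1.8, -5.3, -6.5]
finger_gap: 0.0089
grip_force: 99.0
clock: 10.52
tcp_pos: [0.578, -0.0627, 0.3172]
orientation: [-0.001, 0.023, 1.0, -0.0]
wrist_force: [1.8, -4.9, -6.2]
finger_gap: 0.0087
grip_force: 99.0
(np.int64(193), np.float64(0.20557984061475998), array([0.2033735 , 0.20759975])) (np.int64(196), np.float64(0.26648752972453094), array([0.26445102, 0.26868348])) [ 0.57803116 -0.06273036  0.31721918] [ 1.47933683 -5.21700155 -6.42819925]
```

```bash
python3 -m handwheel '{"deltas": [[-1,0,0,0.015,0],[-1,0,0,0.015,0],[-1,0,0,0,0],[-1,0,0,0,0]]}'; python3 -m handwheel '{"deltas": [[-1,0,0,0.015,0],[-1,0,0,0.015,0],[-1,0,0,0,0],[-1,0,0,0,0]]}';python3 -m handwheel '{"deltas": [[-1,0,0,0.015,0],[-1,0,0,0.015,0],[-1,0,0,0,0],[-1,0,0,0,0]]}'; python3 p.py
```

```text
clock: 11.08
tcp_pos: [0.578, -0.0627, 0.3165]
orientation: [-0.001, 0.023, 1.0, -0.0]
wrist_force: [2.0, -3.0, -4.0]
finger_gap: 0.0091
grip_force: 99.4
clock: 11.58
tcp_pos: [0.5779, -0.0627, 0.3163]
orientation: [-0.0, 0.023, 1.0, -0.0]
wrist_force: [0.0, -4.2, 0.3]
finger_gap: 0.0086
grip_force: 99.8
clock: 12.08
tcp_pos: [0.5779, -0.0627, 0.3162]
orientation: [0.0, 0.023, 1.0, -0.0]
wrist_force: [-0.4, -5.2, 4.1]
finger_gap: 0.0087
grip_force: 100.4
(np.int64(193), np.float64(0.20557984061475998), array([0.2033735 , 0.20759975])) (np.int64(212), np.float64(0.26519455352102206), array([0.26310893, 0.26772833])) [ 0.57791245 -0.06268996  0.31618513] [-1.64950856 -4.94681846  4.28084039]
```

It is resting at a 60.0 mm rise, with the weight off the wrist. Now to release softly and withdraw straight up, then back.

```bash
python3 -m handwheel '{"deltas": [[-1,0,0,0,0],[-1,0,0,0,0],[-0.7,0,0,0,0],[-0.6,0,0,0,0],[-0.4,0,0,0,0],[-0.2,0,0,0,0],[0,0,0,0,0],[0,0,0,0,0]]}' 25; python3 p.py; python3 -m handwheel '{"deltas": [[0,0,0,-0.2,0],[0,0,0,-0.4,0],[0,0,0,-0.5,0],[0,0,0,-0.5,0],[0,0.3,0,-0.3,0],[0,0.6,0,0,0],[0,0.8,0,0,0],[0,0.8,0,0,0],[0,0.8,0,0,0],[0,0.5,0,0,0],[0,0,0,0,0],[0,0,0,0,0]]}'; python3 p.py
python3 - <<'E'
from h import *
c,P=cam("scene"); cv2.imwrite("pics/e.png",c["frame"][...,::-1])
E
```

```text
clock: 13.12
tcp_pos: [0.5779, -0.0623, 0.3154]
orientation: [-0.0, 0.023, 1.0, 0.0]
wrist_force: [0.1, -0.3, -1.1]
finger_gap: 0.0426
grip_force: 0.0
(np.int64(193), np.float64(0.20557984061475998), array([0.2033735 , 0.20759975])) (np.int64(206), np.float64(0.2655108206092236), array([0.26293804, 0.2676671 ])) [ 0.5778905  -0.06231868  0.3154629 ] [-0.30424269  0.0288949  -0.52314145]
clock: 14.68
tcp_pos: [0.4263, -0.0554, 0.3917]
orientation: [0.001, 0.023, 1.0, -0.0]
wrist_force: [0.5, -0.2, -0.2]
finger_gap: 0.0428
grip_force: 0.0
(np.int64(193), np.float64(0.20557984061475998), array([0.2033735 , 0.20759975])) (np.int64(195), np.float64(0.2656826386521025), array([0.2636338 , 0.26765859])) [ 0.42653549 -0.05550453  0.39153375] [ 0.50811539  0.07579434 -0.39595915]
```

View pics/e.png

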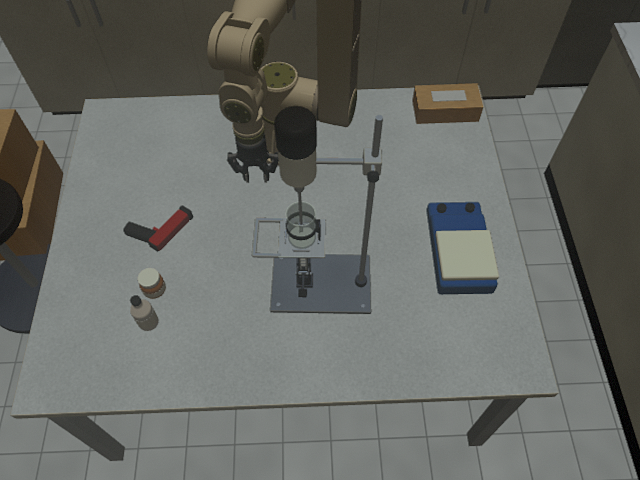

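The platform, at (300, 235), stays 60 mm up with the blade inside the beaker. The arm is clear, and the thermometer, jar and bottle are where they were.

```bash
python3 -c "
from workcell import hand_in
print(hand_in())"
```

```text
the job is handed in; nothing more can be done
None
```

I raised the platform four clicks (60 mm, from notch 2 to notch 6), eased it down onto the pawl, left the bystanders untouched and handed in the job at about 15 s on the clock; no verdict was shown.

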